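Free the spot plate from the shaker's spring finger

ROBOT

A 7-joint arm with a two-finger parallel gripper is mounted at the origin on the work surface. World frame = base frame: x ahead of the robot, y to its left, z up, the work surface at z = 0. Lengths are in m, angles in rad, forces in N, time in s.
With the tool pointing down it reaches from about 0.4 to 0.85 m from the base axis. Payload 10.4 kg.
Tool frame: the origin (TCP) lies between the finger pads; the fingertips stand 17 mm ahead of it and the grasp point (between the pads) lies 2 mm behind it; x points along the fingers, y is the direction in which the jaws open and shut, and the axes are right-handed (so a half turn about x gives the same grasp; the last joint's range is limited). The gripper opens to 87 mm and grips with 3 to 60 N. Pads are 19 mm wide; open, the fingers measure 117 mm over their backs; the gripper's body (75 mm by 190 mm) begins 51 mm behind the grasp point.
Start: joints at [-0.023, 0.332, -0.065, 1.46, 0.022, 1.35, -0.088], TCP at [0.625, 0, 0.24] pointing down, gripper open.
Joint ranges: [-2.6, 2.6], [-0.5, 2.12], [-1.47, 1.34], [0.16, 2.42], [-1.27, 4.41], [0.06, 2.06], [-2.6, 2.6]. Speed limits (rad/s): [2.22, 2.22, 2.79, 2.79, 3.14, 3.14, 3.14].

INTERFACE

Orientations are given as a unit quaternion [x, y, z, w].
In Python, from bench import r, optics, close_job gives the robot as it stands.
- The arm moves only by the shell command python3 -m inch 'ROWS' [OPENING] [FORCE]. ROWS is JSON, a list of rows, each an object with "translation": the shift along the tool's x, y, z in cm, a list of three; "spin": the turn about the tool's x in degrees. In form: [{"translation": [tx, ty, tz], "spin": spin}, ...]. A call has 1 to 20 rows; each row shifts and turns the pose as measured when the row begins, along the tool's axes as they then stand; what a row does not reach is not made up. A row lasts 1/8 s, in which the tool goes at most 62.5 mm and 10.7 degrees, less where a joint would pass 70% of its speed; a pose out of reach is approached as far as the arm can. A call is refused whole if a number of a shift passes 6.25 or a number of a turn 10.7, either way. A call with a gripper value outside its range is refused whole. OPENING is the closure, from 0 (fully open) to 1 (shut), set as the call begins (- or left out, the last holds). The fingers move at their own pace and stop on an object; FORCE is the grip in N (left out, the last holds). Time passes only in rows, so rows that do not move let the fingers close. It gives the time, the measured TCP pose, the force and the opening at its end, in the units of the state.
- r.read_state(): the state, without advancing time (a new reading comes with each control period).
- optics.camera(name): name is "scene" or "side" or "wrist"; returns the picture (400x640x3 uint8, red, green, blue); there is no depth.
- optics.camera_model(name): a dict with "camera_matrix" (3x3 intrinsics, pixels), "world_from_camera" (4x4, takes a point from camera to world coordinates); the wrist camera has in their place "tool_from_camera" (4x4, takes a point from camera to tool coordinates, whose origin is the TCP and whose axes are the tool frame's). Camera axes: x right, y down, z forward; pixel columns grow to the right and rows downward; lengths in m; the calibration is good to about 2 mm. A picture is of the moment at which its call begins: read the wrist's pose just before it. camera_model takes no time and is no camera call.
- close_job(): hands the job in, once; it reports no verdict.
The state is a dict: "time": time; "joint_positions": joint angles; "joint_vel": joint speeds; "joint_torque": joint torques, N m; "ee_pos": TCP position; "eef_rot": TCP orientation; "ft_force": force on the tool from outside, world axes, zero at the start; "torque": the same for the moment, N m; "width": finger opening in m.
Only numpy, scipy, OpenCV 4.12 (cv2) and the standard library are available. Lean on these libraries where they do the work, as an engineer would, in place of code of your own. Each camera call takes 0.05 s, during which the arm holds its last target.

TASK

On the lab shaker, a rectangular porcelain spot plate and a round dish are each held down by a spring-loaded finger. Swing the finger over the spot plate up and back until it stays open by itself, then take the spot plate off and set it down gently, flat with its wells up, in the black tray. Leave the round dish where it is under its closed finger.

Things in the scene. Friction and masses are not known exactly. Their poses are not given: they have to be found in the camera images.
- spot_plate: White porcelain spot plate, a flat block 110 (its x) x 50 (its y) x 14 mm high with three round wells (22 mm wide, 7 mm deep) in a row on top, 0.13 to 0.21 kg. Origin: centre of its underside; z up. It lies on the shaker's left or right station, its x within 5 degrees of the shaker's. The finger's foot presses on its blank +x end. Best gripped across its width, 15 mm to the -x side of its middle.
- dish: White round lidded dish, 90 mm diameter, 14 mm high, held at the other station. Origin: centre of its underside. To be left alone.
- tray: Black open tray fixed to the bench, 260 (its x) x 220 (its y) mm outside, walls 4 mm thick and 30 mm high, inner floor 4 mm above the bench; a rim stands out 8 mm. Origin: centre of its underside, at bench height. Empty.
- shaker: White lab shaker fixed to the bench with an aluminium top, 230 (its x) x 280 (its y) mm, top face 75 mm above the bench. Origin: centre of its underside, at bench height; x points to the side with the finger hinges, y to its left. Station centres (flat black patches): x = -35 mm, y = +70 mm (left) and -70 mm (right). The hinge lines are parallel to its y at x = +65 mm, z = 97 mm.
- finger_left (a joint): Angle (rad) of the left finger (shaker y = +70 mm): 0 shut, grows as it swings up and over to the shaker's +x, 1.7 at its open stop. An over-centre spring shuts it below 0.85 (up to 8 N at the grip) and opens it beyond; let go past 1.1 it stays open. Its grip, a black barrel 16 mm thick, 26 mm long along the shaker's y (pinch the ends), is 60 mm to -x of and 24 mm above the hinge when shut.
- finger_right (a joint): The same for the right finger (shaker y = -70 mm). Both fingers: a 14 mm wide steel bar with a rubber foot under its end and the barrel grip above the foot; the barrel's centre is at shaker x = +5 mm, z = 121 mm when shut, and 32 mm to +x of and 56 mm above the hinge when fully open.
There are look-alikes about, which are no part of the job. Leave any yellow look-alike of the spot_plate alone.

How it is judged:
On the way:
1. the finger over the spot plate is swung open (past 1.3 rad) while the plate still lies at its station (distance of spot_plate from where it was at the start of the episode below 0.02 m and ((y of spot_plate in the frame of shaker above 0 m and value of joint finger_left above 1.3 rad) or (y of spot_plate in the frame of shaker below 0 m and value of joint finger_right above 1.3 rad))), for 0.2 s.
At the end, for the whole second after the job is handed in: The spot plate lies at rest on the tray's floor (centre within 120 mm of the tray's centre, underside less than 12 mm above the bench), wells up and level within 0.15 rad; the dish has not moved more than 15 mm and its finger is shut (below 0.2 rad) (horizontal distance between spot_plate and tray below 0.12 m and height (world z) of spot_plate below 0.012 m and angle between spot_plate's own z axis and vertical below 0.15 rad and linear speed of spot_plate below 0.02 m/s and distance of dish from where it was at the start of the episode below 0.015 m and ((y of dish in the frame of shaker above 0 m and value of joint finger_left below 0.2 rad) or (y of dish in the frame of shaker below 0 m and value of joint finger_right below 0.2 rad))); the robot touches nothing.
It fails at once if the spot plate is dropped into the tray (falls free, faster than 0.4 m/s, while still over 16 mm above the tray's floor) (horizontal distance between spot_plate and tray below 0.15 m and height (world z) of spot_plate above 0.02 m and linear speed of spot_plate above 0.4 m/s and contact force between spot_plate and the fingers below 0.05 N).
It also fails if it takes over 50 s, if anything falls off the work surface, if the arm or the gripper's body presses on something with over 40 N, if the wrist force passes 120 N, or if a joint passes its speed limit or range.

## Working session

There is one attempt and no reset: what is moved stays moved. The work goes in short steps, Python scripts to look and compute and a shell command to move; the robot and the scene stay as the last step left them, time stands still between calls to the robot, and variables do not carry over. Pictures are saved under pics/ and viewed, and the job is handed in when it is done.

```bash
ls; mkdir -p pics
python3 - <<'E'
from bench import r,optics
import cv2
s=r.read_state();print(s)
for n in("scene","side","wrist"):
    im=optics.camera(n);cv2.imwrite(f"pics/a_{n}.png",im[:,:,::-1])
    m=optics.camera_model(n);print(n,m)
E
```

```text
pics
{'time': 0.0, 'joint_positions': array([-0.02261451,  0.33289075, -0.06468617,  1.46094703,  0.02157109,
        1.34988915, -0.08850422]), 'joint_vel': array([-0.00060426, -0.00048086, -0.00102472, -0.00068802,  0.00054433,
       -0.00034621,  0.00023198]), 'joint_torque': array([-1.20520472e-04, -6.23245955e+01,  2.44190963e-02, -3.89891267e+01,
       -6.13984605e-02,  3.97891912e-02,  1.87085252e-04]), 'ee_pos': array([6.24635917e-01, 5.44032434e-06, 2.38739358e-01]), 'eef_rot': array([-0.4996263 , -0.50035211,  0.50036745, -0.49965362]), 'ft_force': array([-0.33615981, -0.06404756,  0.3782187 ]), 'torque': array([ 0.01240211, -0.02156513, -0.01142524]), 'width': 0.08688482877853972}
scene {'camera_matrix': array([[386.3746762 ,   0.        , 326.18937652],
       [  0.        , 386.3746762 , 195.93451826],
       [  0.        ,   0.        ,   1.        ]]), 'world_from_camera': array([[ 0.52217068,  0.59573315, -0.61027846,  1.06458267],
       [ 0.85283252, -0.36155461,  0.37676911, -0.2655612 ],
       [ 0.00380486, -0.71720309, -0.69685382,  0.65889442],
       [ 0.   
[... 334 characters left out ...]
2508664,  0.74189567, -0.73094723],
       [-0.02340994, -0.80976859, -0.58628219,  0.70322476],
       [ 0.        ,  0.        ,  0.        ,  1.        ]])}
wrist {'camera_matrix': array([[297.61753563,   0.        , 319.01483476],
       [  0.        , 297.61753563, 201.62593889],
       [  0.        ,   0.        ,   1.        ]]), 'tool_from_camera': array([[ 3.00681410e-05, -2.51491973e-01,  9.67859384e-01,
        -1.44613606e-01],
       [ 9.99999995e-01,  1.04674387e-04, -3.86768250e-06,
         1.82260995e-03],
       [-1.00337397e-04,  9.67859379e-01,  2.51491974e-01,
        -6.88543315e-02],
       [ 0.00000000e+00,  0.00000000e+00,  0.00000000e+00,
         1.00000000e+00]])}
```

View pics/a_scene.png

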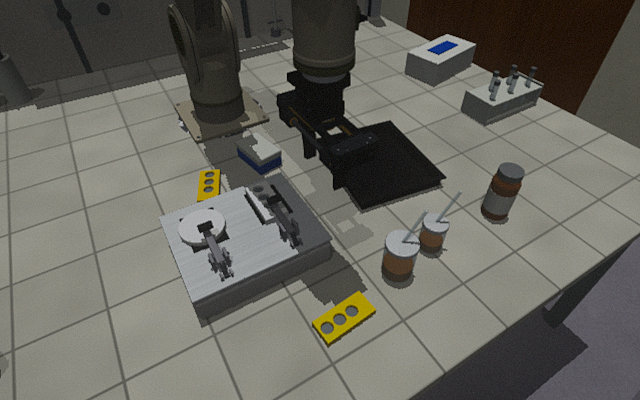

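View pics/a_side.png

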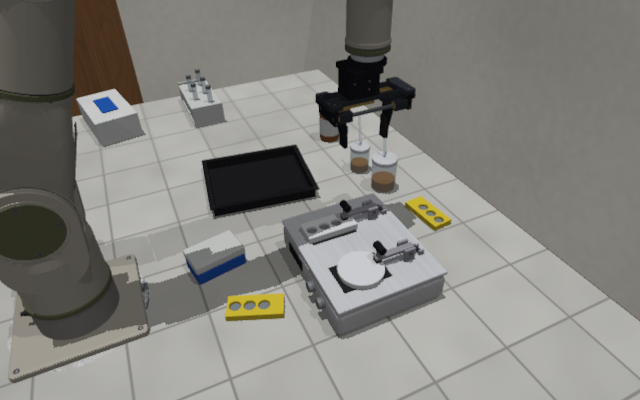

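View pics/a_wrist.png

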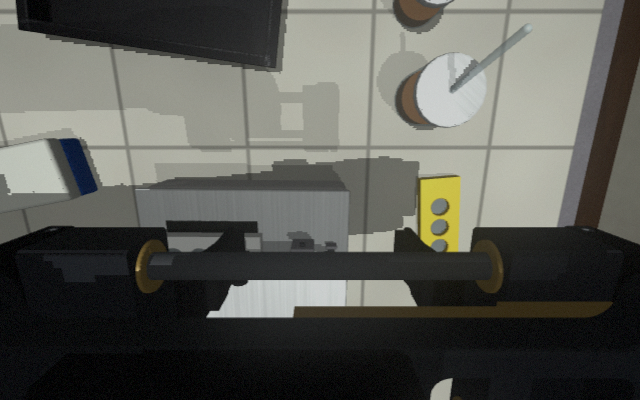

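The scene and side views show the shaker with its hinges towards world +x. The white plate is on the far (left) station, at about (270,205) in scene and (330,230) in side. The dish is at the near station. Next I'll enlarge crops to measure.

Run:
```python
import cv2
a=cv2.imread("pics/a_scene.png")[165:325,150:340];cv2.imwrite("pics/b_scene.png",cv2.resize(a,None,fx=4.2,fy=3.7,interpolation=cv2.INTER_CUBIC)[:600,:800])
a=cv2.imread("pics/a_scene.png")
c=cv2.resize(a[170:320,150:340],None,fx=4,fy=4,interpolation=cv2.INTER_CUBIC);cv2.imwrite("pics/b_scene.png",cv2.convertScaleAbs(c,alpha=1.4))
a=cv2.imread("pics/a_side.png")
c=cv2.resize(a[190:330,275:455],None,fx=4,fy=4,interpolation=cv2.INTER_CUBIC);cv2.imwrite("pics/b_side.png",c)
```

```text
(no output)
```

View pics/b_scene.png

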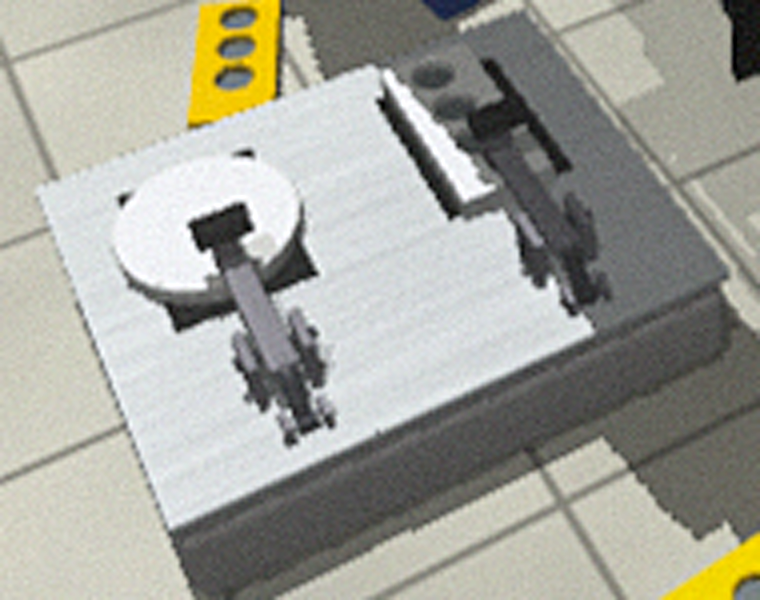

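View pics/b_side.png

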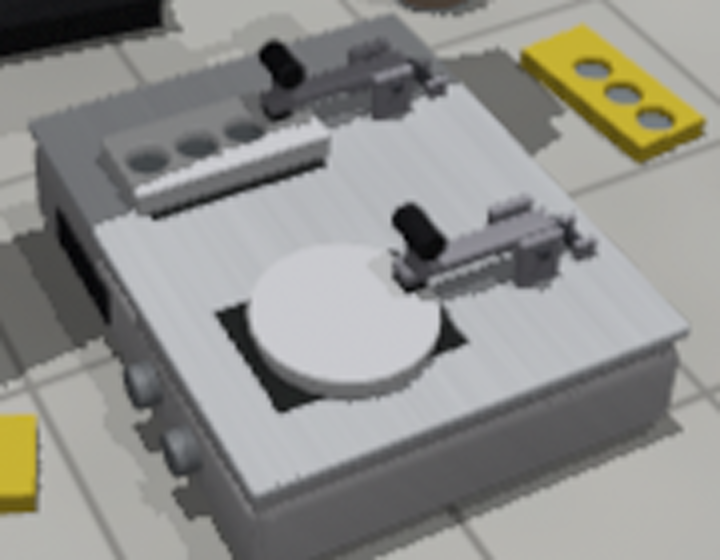

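```bash
cat > h.py <<'E'
import numpy as np
from bench import optics
from scipy.optimize import least_squares
from scipy.spatial.transform import Rotation as R
def T(n,s=None):
    m=optics.camera_model(n)
    if n!="wrist": return m["camera_matrix"],m["world_from_camera"]
    A=np.eye(4);A[:3,:3]=R.from_quat(s["eef_rot"]).as_matrix();A[:3,3]=s["ee_pos"]
    return m["camera_matrix"],A@m["tool_from_camera"]
def proj(n,P,s=None):
    K,W=T(n,s);P=np.atleast_2d(P);c=(P-W[:3,3])@W[:3,:3];p=c@K.T;return p[:,:2]/p[:,2:]
def ray(n,uv,z,s=None):
    K,W=T(n,s);uv=np.atleast_2d(uv).astype(float)
    d=np.c_[uv,np.ones(len(uv))]@np.linalg.inv(K).T@W[:3,:3].T
    return W[:3,3]+d*((z-W[2,3])/d[:,2])[:,None]
def tri(obs,s=None):
    f=lambda x:np.concatenate([(proj(n,x,s)[0]-uv) for n,uv in obs])
    q=least_squares(f,[.6,0,.1]);return q.x,q.fun
def fit(obs,x0):
    # obs: list (cam, local xyz, uv); x = wx,wy,yaw
    def f(x):
        o=[]
        for n,l,uv in obs:
            c,s_=np.cos(x[2]),np.sin(x[2]);P=[x[0]+c*l[0]-s_*l[1],x[1]+s_*l[0]+c*l[1],l[2]]
            o+=list(proj(n,P)[0]-uv)
        return np.array(o)
    q=least_squares(f,x0);return q.x,q.fun.reshape(-1,2)
E
python3 - <<'E'
from h import *
np.set_printoptions(precision=4,suppress=True)
o=[("scene",(-.115,-.14,.075),(160,216.2)),("scene",(.115,-.14,.075),(192.5,302.5)),("scene",(.115,.14,.075),(332,239.5)),("scene",(-.115,.14,.075),(281.2,172.5)),
("side",(-.115,.14,.075),(283,220.5)),("side",(.115,.14,.075),(373.7,193.7)),("side",(.115,-.14,.075),(447.5,273)),("side",(-.115,-.14,.075),(339.5,314.2))]
x,f=fit(o,[.6,-.2,0]);print("shaker",x,f)
c,s=np.cos(x[2]),np.sin(x[2])
w=lambda l:[x[0]+c*l[0]-s*l[1],x[1]+s*l[0]+c*l[1],l[2]]
print("barrelL pred",w((.005,.07,.121)))
print("barrelL tri",tri([("scene",(274.2,198.2)),("side",(345.2,206))]))
print("hinge",w((.065,.07,.097)), "station",w((-.035,.07,.075)))
for n,uv in (("scene",(246.5,188)),("side",(310,238)),("side",(355.5,222)),("side",(301.2,224.5))):
    print(n,ray(n,uv,.089))
print("scene plate +x-y top",ray("scene",(267,220),.089))
t=[("side",(203,157)),("side",(302,148)),("side",(317,184)),("side",(211,211)),("scene",(391,121)),("scene",(445,178)),("scene",(365,207))]
for n,uv in t: print(n,uv,ray(n,uv,.03))
E
```

```text
shaker [ 0.5431 -0.1397 -0.0153] [[-2.6967  0.6208]
 [-2.4212  1.029 ]
 [ 0.3057 -1.2881]
 [-0.4198 -0.6868]
 [-1.0496 -2.1088]
 [ 0.5762 -2.1927]
 [ 0.8377 -2.2573]
 [-1.3888 -2.0243]]
barrelL pred [np.float64(0.5492146929805376), np.float64(-0.06973641586148363), 0.121]
barrelL tri (array([ 0.5467, -0.068 ,  0.1202]), array([-0.4598,  0.9651, -0.7158, -0.8717]))
hinge [np.float64(0.6092076849646852), np.float64(-0.07065342883304049), 0.097] station [np.float64(0.5092193649911059), np.float64(-0.06912507388044573), 0.075]
scene [[ 0.4552 -0.0917  0.089 ]]
side [[ 0.4536 -0.0975  0.089 ]]
side [[ 0.5596 -0.0939  0.089 ]]
side [[ 0.4541 -0.0509  0.089 ]]
scene plate +x-y top [[ 0.563  -0.0938  0.089 ]]
side (203, 157) [[0.3437 0.4113 0.03  ]]
side (302, 148) [[0.6153 0.3295 0.03  ]]
side (317, 184) [[0.5786 0.1448 0.03  ]]
side (211, 211) [[0.3039 0.1564 0.03  ]]
scene (391, 121) [[0.3441 0.4004 0.03  ]]
scene (445, 178) [[0.6114 0.3571 0.03  ]]
scene (365, 207) [[0.5903 0.131  0.03  ]]
```

Candidates for the spot plate:
- The white block with three wells on the left station, side (330,228) / scene (262,198).
- The yellow look-alikes at scene (345,318) and (208,185).
- The white and blue box at scene (259,153).

I choose the white block on the station. The crop showed it white, with three wells and the finger's foot on its +x end. Its finger is finger_left.

Next I spin the jaws onto the shaker's y axis.

```bash
python3 -m inch '[{"translation":[0,0,0],"spin":-10},{"translation":[0,0,0],"spin":-10},{"translation":[0,0,0],"spin":-10},{"translation":[0,0,0],"spin":-10},{"translation":[0,0,0],"spin":-10},{"translation":[0,0,0],"spin":-10},{"translation":[0,0,0],"spin":-10},{"translation":[0,0,0],"spin":-10},{"translation":[0,0,0],"spin":-10},{"translation":[0,0,0],"spin":0}]' 0 40
python3 - <<'E'
from h import *
from bench import r
s=r.read_state();print(R.from_quat(s["eef_rot"]).as_matrix().round(3),s["ee_pos"],s["joint_positions"].round(2))
E
```

```text
time: 1.4
ee_pos: [0.623, -0.0002, 0.2352]
eef_rot: [-0.018, 0.71, 0.018, 0.704]
ft_force: [-0.4, 0.6, -1.0]
width: 0.0865
[[-0.008 -0.05   0.999]
 [-0.     0.999  0.05 ]
 [-1.     0.    -0.008]] [ 6.22974229e-01 -1.63420885e-04  2.35238495e-01] [ 0.15  0.35 -0.28  1.45  0.1   1.36  1.48]
```

```bash
python3 -m inch '[{"translation":[1,-2.2,-2.6],"spin":1.9},{"translation":[1,-2.2,-2.6],"spin":1.9},{"translation":[1,-2.2,-2.6],"spin":0},{"translation":[0,0,0],"spin":0}]'
python3 - <<'E'
from h import *
from bench import r
import cv2
s=r.read_state();print(R.from_quat(s["eef_rot"]).as_matrix().round(3),s["ee_pos"])
for n in ("wrist","side"): cv2.imwrite(f"pics/c_{n}.png",optics.camera(n)[:,:,::-1])
print(proj("wrist",[[.549,-.0697,.121],[.549,-.057,.121],[.549,-.083,.121]],s))
E
```

```text
time: 1.9
ee_pos: [0.543, -0.0685, 0.204]
eef_rot: [0.013, 0.71, -0.013, 0.704]
ft_force: [-0.2, -0.6, 0.2]
width: 0.0867
[[-0.009  0.038  0.999]
 [ 0.001  0.999 -0.038]
 [-1.     0.    -0.009]] [ 0.54300377 -0.06853036  0.20400703]
[[317.21057104 218.86727921]
 [333.04095197 218.29823547]
 [300.64872217 219.46261653]]
```

View pics/c_wrist.png

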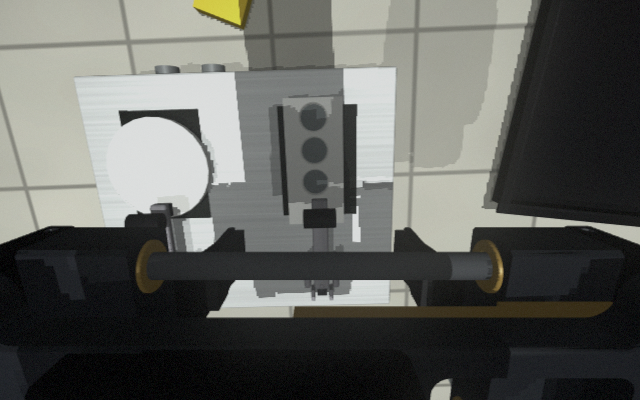

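View pics/c_side.png

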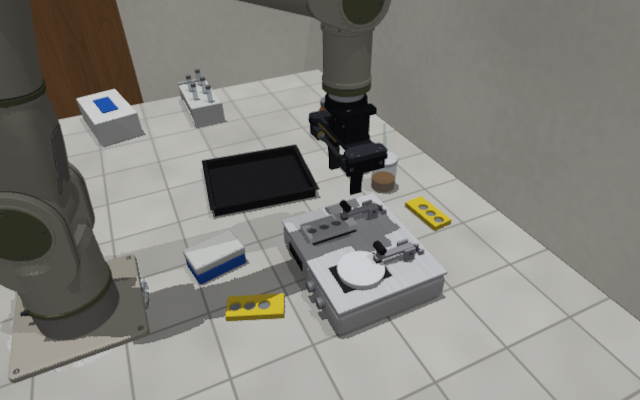

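Run:
```python
import cv2
a=cv2.imread("pics/c_wrist.png")
cv2.imwrite("pics/d.png",cv2.convertScaleAbs(cv2.resize(a[80:235,265:375],None,fx=3.8,fy=3.8,interpolation=cv2.INTER_CUBIC),alpha=1.5))
```

```text
(no output)
```

View pics/d.png

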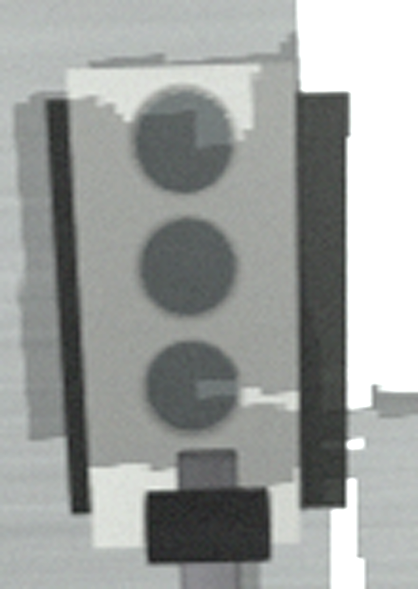

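Run:
```python
from h import *
from bench import r
np.set_printoptions(precision=4,suppress=True)
s=r.read_state()
px=np.array([(67,70),(296,64),(92,547),(300,545),(183,139),(187,266),(191,385)])/3.8+[265,80]
p=ray("wrist",px,.089,s);print(p);print("c",p[:4].mean(0))
print("barrel",ray("wrist",[(208/3.8+265,525/3.8+80)],.125,s), ray("wrist",[(208/3.8+265,525/3.8+80)],.121,s))
print("tray corner rim",ray("wrist",[(493,208)],.03,s))
```

```text
[[ 0.4557 -0.0929  0.089 ]
 [ 0.4561 -0.0428  0.089 ]
 [ 0.5655 -0.0937  0.089 ]
 [ 0.5666 -0.0433  0.089 ]
 [ 0.4711 -0.0681  0.089 ]
 [ 0.4989 -0.0682  0.089 ]
 [ 0.5265 -0.0683  0.089 ]]
c [ 0.511  -0.0682  0.089 ]
barrel [[ 0.5496 -0.0652  0.125 ]] [[ 0.5508 -0.0652  0.121 ]]
tray corner rim [[0.5738 0.1277 0.03  ]]
```

```bash
python3 -m inch '[{"translation":[2,0.1,0.3],"spin":-1.3},{"translation":[2.1,0.1,0.3],"spin":0},{"translation":[2.1,0.1,0.1],"spin":0},{"translation":[2,0,0],"spin":0},{"translation":[0,0,0],"spin":0}]'
python3 - <<'E'
from h import *
from bench import r
s=r.read_state();print(R.from_quat(s["eef_rot"]).as_matrix().round(3),s["ee_pos"])
E
```

```text
time: 2.62
ee_pos: [0.557, -0.0571, 0.1225]
eef_rot: [0.006, 0.708, -0.003, 0.706]
ft_force: [-0.1, 0.1, 0.2]
width: 0.0869
[[-0.002  0.012  1.   ]
 [ 0.004  1.    -0.012]
 [-1.     0.004 -0.002]] [ 0.55696499 -0.05712909  0.12248067]
```

```bash
python3 -m inch '[{"translation":[0.3,-0.9,-0.75],"spin":0},{"translation":[0,0,0],"spin":0}]'
python3 - <<'E'
from h import *
from bench import r
import cv2
s=r.read_state();print(R.from_quat(s["eef_rot"]).as_matrix().round(3),s["ee_pos"])
for n in ("side","scene"): cv2.imwrite(f"pics/e_{n}.png",optics.camera(n)[:,:,::-1])
a=cv2.imread("pics/e_side.png")[160:270,280:440];b=cv2.imread("pics/e_scene.png")[150:260,210:370]
cv2.imwrite("pics/e.png",cv2.resize(np.vstack([a,b]),None,fx=2.7,fy=2.7,interpolation=cv2.INTER_CUBIC))
E
```

```text
time: 2.88
ee_pos: [0.5502, -0.066, 0.1209]
eef_rot: [0.006, 0.707, -0.003, 0.707]
ft_force: [-0.4, 0.0, -0.4]
width: 0.0872
[[ 0.     0.012  1.   ]
 [ 0.004  1.    -0.012]
 [-1.     0.004  0.   ]] [ 0.55020714 -0.06603105  0.1208882 ]
```

View pics/e.png

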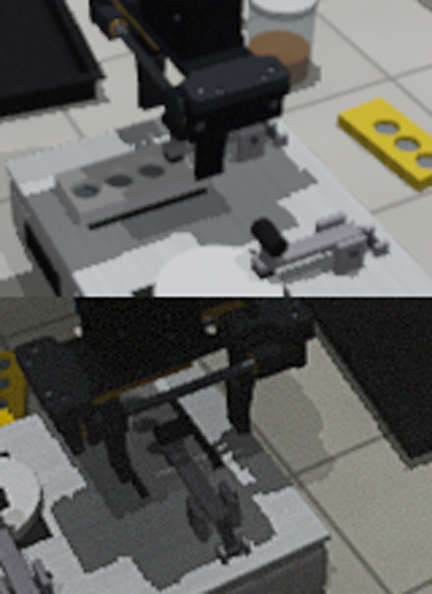

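The barrel sits between the two jaw fingers: scene crop (170,430), with the fingers at (120,450) and (240,400). I close the jaws.

```bash
python3 -m inch '[{"translation":[0.1,0,0],"spin":0},{"translation":[0,0,0],"spin":0},{"translation":[0,0,0],"spin":0},{"translation":[0,0,0],"spin":0},{"translation":[0,0,0],"spin":0},{"translation":[0,0,0],"spin":0}]' 1 35
python3 - <<'E'
from bench import r
print(r.read_state()["torque"])
E
```

```text
time: 3.72
ee_pos: [0.5514, -0.0648, 0.1211]
eef_rot: [0.006, 0.706, -0.002, 0.708]
ft_force: [-1.0, -0.3, -0.2]
width: 0.0349
[ 0.10586546 -0.04272899  0.00368129]
```

```bash
python3 -m inch '[{"translation":[0,0,0],"spin":0},{"translation":[0,0,0],"spin":0},{"translation":[0,0,0],"spin":0}]' 1 35
```

```text
time: 4.1
ee_pos: [0.5514, -0.0686, 0.121]
eef_rot: [0.005, 0.706, -0.005, 0.708]
ft_force: [0.0, -0.8, 0.4]
width: 0.0254
```

```bash
python3 -m inch '[{"translation":[-0.57,0,0.27],"spin":0},{"translation":[-0.57,0,0.33],"spin":0},{"translation":[-0.5,0,0.4],"spin":0},{"translation":[-0.5,0,0.4],"spin":0}]'
```

```text
time: 4.6
ee_pos: [0.5624, -0.0687, 0.1398]
eef_rot: [0.005, 0.71, -0.004, 0.705]
ft_force: [-1.0, -0.6, -11.5]
width: 0.0255
```

```bash
python3 -m inch '[{"translation":[-0.6,0,0.6],"spin":0},{"translation":[-0.55,0,0.7],"spin":0},{"translation":[-0.35,0,0.6],"spin":0},{"translation":[-0.3,0,0.6],"spin":0}]'
```

```text
time: 5.1
ee_pos: [0.589, -0.069, 0.1589]
eef_rot: [0.005, 0.71, -0.004, 0.704]
ft_force: [-0.8, -1.0, -12.1]
width: 0.0256
```

```bash
python3 -m inch '[{"translation":[-0.15,0,0.75],"spin":0},{"translation":[-0.05,0,0.75],"spin":0},{"translation":[0,0,0.75],"spin":0},{"translation":[0.1,0,0.7],"spin":0},{"translation":[0.15,0,0.6],"spin":0}]'
```

```text
time: 5.72
ee_pos: [0.6293, -0.0693, 0.1609]
eef_rot: [0.005, 0.708, -0.004, 0.706]
ft_force: [-0.5, -0.4, -2.7]
width: 0.0255
```

```bash
python3 -m inch '[{"translation":[0,0,0],"spin":0},{"translation":[0,0,0],"spin":0},{"translation":[0,0,0],"spin":0},{"translation":[0,0,0],"spin":0},{"translation":[-2,0,0],"spin":0},{"translation":[-2,0,0],"spin":0},{"translation":[-1.5,0,-1],"spin":0},{"translation":[0,0,-4],"spin":0},{"translation":[0,0,-4],"spin":0},{"translation":[0,0,-4],"spin":0},{"translation":[0,0,0],"spin":0}]' 0
python3 - <<'E'
from h import *
from bench import r
import cv2
s=r.read_state();print(R.from_quat(s["eef_rot"]).as_matrix().round(3),s["ee_pos"])
for n in ("wrist","side"): cv2.imwrite(f"pics/f_{n}.png",optics.camera(n)[:,:,::-1])
E
```

```text
time: 7.1
ee_pos: [0.496, -0.067, 0.2256]
eef_rot: [0.005, 0.704, -0.004, 0.71]
ft_force: [0.5, -0.1, 0.2]
width: 0.087
[[ 0.009  0.013  1.   ]
 [ 0.     1.    -0.013]
 [-1.     0.001  0.009]] [ 0.49596944 -0.06699612  0.22558783]
```

View pics/f_wrist.png

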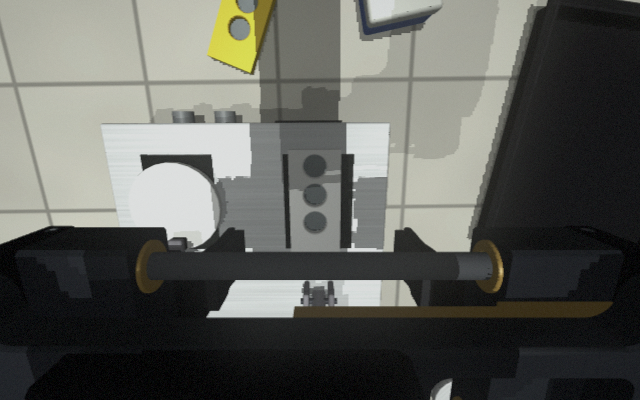

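View pics/f_side.png

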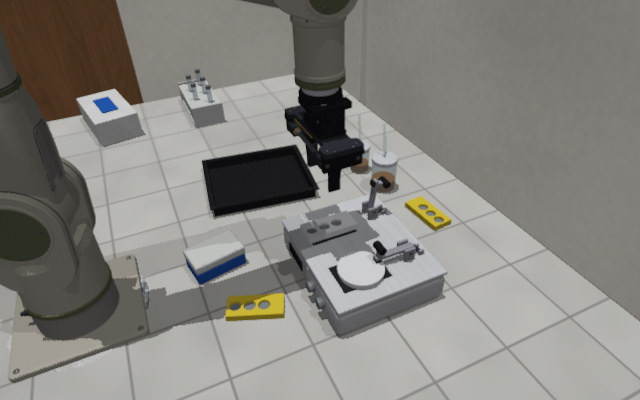

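The side view shows the left finger standing open, with its barrel at (381,184). The plate has not moved and the dish's finger is shut. I remeasure the plate from its wells, at wrist (315,166), (315,195) and (314.5,222).

Run:
```python
from h import *
from bench import r
import cv2
np.set_printoptions(precision=4,suppress=True)
s=r.read_state()
print(ray("wrist",[(315,166),(315,195),(314.5,222),(288.5,150),(341.5,150)],.089,s))
print(proj("side",[[.611+.032,-.069,.153]]))
a=cv2.imread("pics/f_wrist.png")
cv2.imwrite("pics/f2.png",cv2.convertScaleAbs(cv2.resize(a[135:260,265:375],None,fx=4.5,fy=4.5,interpolation=cv2.INTER_CUBIC),alpha=1.5))
```

```text
[[ 0.4711 -0.0697  0.089 ]
 [ 0.4993 -0.0701  0.089 ]
 [ 0.527  -0.071   0.089 ]
 [ 0.4558 -0.0941  0.089 ]
 [ 0.4564 -0.0447  0.089 ]]
[[385.3438 180.7353]]
```

View pics/f2.png

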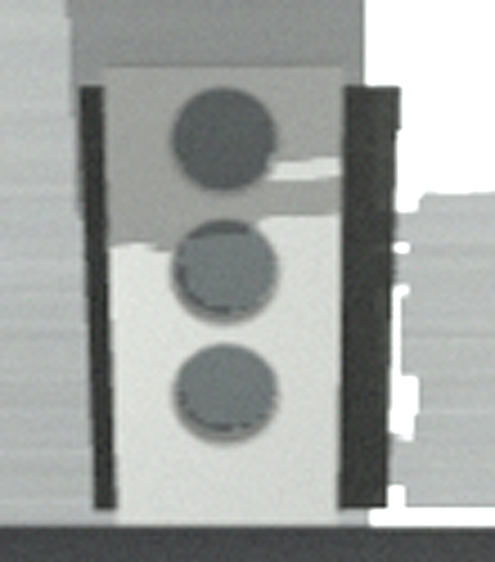

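```bash
python3 -m inch '[{"translation":[3,-0.1,0],"spin":0},{"translation":[3,-0.1,-0.1],"spin":0},{"translation":[3,-0.1,0],"spin":0},{"translation":[2,0,0],"spin":0},{"translation":[0.5,0,0],"spin":0},{"translation":[0,0,0],"spin":0}]'
```

```text
time: 7.95
ee_pos: [0.5043, -0.0689, 0.1097]
eef_rot: [0.005, 0.702, -0.003, 0.712]
ft_force: [0.0, -0.2, 0.6]
width: 0.0873
```

```bash
python3 -m inch '[{"translation":[0.6,-0.1,-0.8],"spin":0},{"translation":[0.5,0,0],"spin":0},{"translation":[0,0,0],"spin":0}]'
python3 - <<'E'
from h import *
from bench import r
import cv2
s=r.read_state();print(R.from_quat(s["eef_rot"]).as_matrix().round(3),s["ee_pos"])
cv2.imwrite("pics/g_side.png",optics.camera("side")[:,:,::-1]);cv2.imwrite("pics/g_scene.png",optics.camera("scene")[:,:,::-1])
a=cv2.imread("pics/g_side.png")[160:270,280:440];b=cv2.imread("pics/g_scene.png")[150:260,210:370]
cv2.imwrite("pics/g.png",cv2.resize(np.vstack([a,b]),None,fx=2.7,fy=2.7,interpolation=cv2.INTER_CUBIC))
E
```

```text
time: 8.32
ee_pos: [0.497, -0.07, 0.0997]
eef_rot: [0.005, 0.701, -0.003, 0.713]
ft_force: [-0.9, 0.9, -0.1]
width: 0.087
[[ 0.018  0.011  1.   ]
 [ 0.002  1.    -0.011]
 [-1.     0.002  0.018]] [ 0.49704317 -0.06998895  0.09967129]
```

View pics/g.png

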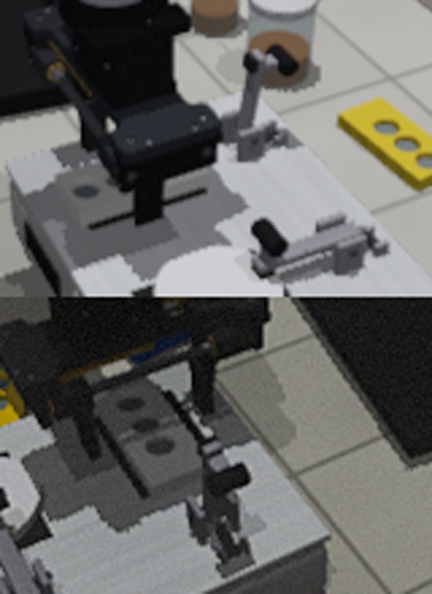

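The fingers straddle the plate: side crop finger tip at (150,215), scene crop tips at (95,455) and (203,405). I lower a little and grip.

```bash
python3 -m inch '[{"translation":[0.35,0,0],"spin":0},{"translation":[0,0,0],"spin":0},{"translation":[0,0,0],"spin":0},{"translation":[0,0,0],"spin":0},{"translation":[0,0,0],"spin":0},{"translation":[0,0,0],"spin":0},{"translation":[0,0,0],"spin":0}]' 1 45
```

```text
time: 9.3
ee_pos: [0.4977, -0.07, 0.0965]
eef_rot: [0.004, 0.7, -0.003, 0.714]
ft_force: [-0.2, -0.1, -0.0]
width: 0.0495
```

```bash
python3 -m inch '[{"translation":[0,0,0],"spin":0},{"translation":[-0.5,0,0],"spin":0},{"translation":[-1,0,0],"spin":0},{"translation":[-2,0,0],"spin":0},{"translation":[-3,0,0],"spin":0},{"translation":[-3,0,0],"spin":0},{"translation":[0,0,0],"spin":0}]'
python3 - <<'E'
from h import *
from bench import r
import cv2
s=r.read_state();print(R.from_quat(s["eef_rot"]).as_matrix().round(3),s["ee_pos"],s["joint_positions"].round(2))
for n in ("side","scene"): cv2.imwrite(f"pics/i_{n}.png",optics.camera(n)[:,:,::-1])
E
```

```text
time: 10.18
ee_pos: [0.4955, -0.0699, 0.1969]
eef_rot: [0.004, 0.7, -0.003, 0.714]
ft_force: [0.3, -0.3, -1.7]
width: 0.049
[[ 0.019  0.011  1.   ]
 [ 0.002  1.    -0.011]
 [-1.     0.002  0.019]] [ 0.49552464 -0.06990531  0.19689278] [ 0.29  0.09 -0.26  1.85  0.02  1.19  1.59]
```

View pics/i_side.png

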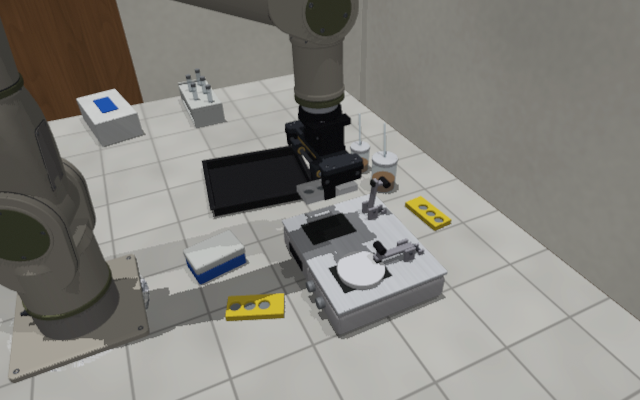

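View pics/i_scene.png

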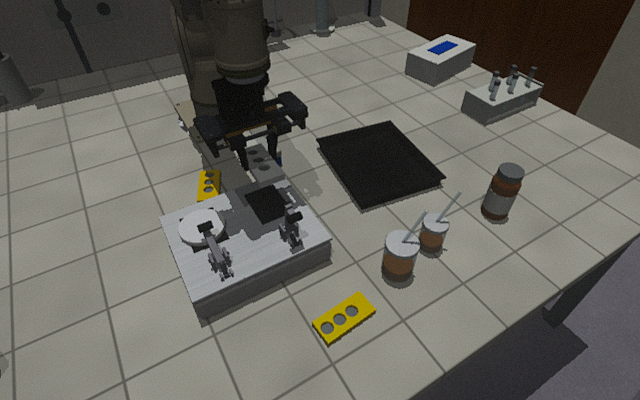

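Run:
```python
from h import *
np.set_printoptions(precision=4,suppress=True)
a=ray("scene",[(391,121.5),(445,178),(365,207.5),(317.5,151)],.03)
b=ray("side",[(203,157),(302,148),(317,184),(211,211)],.03)
for p in (a,b): print(p,p.mean(0)); print([round(np.linalg.norm(p[i]-p[(i+1)%4]),3) for i in range(4)])
```

```text
[[0.3462 0.3988 0.03  ]
 [0.6114 0.3571 0.03  ]
 [0.5916 0.13   0.03  ]
 [0.356  0.1441 0.03  ]] [0.4763 0.2575 0.03  ]
[np.float64(0.268), np.float64(0.228), np.float64(0.236), np.float64(0.255)]
[[0.3437 0.4113 0.03  ]
 [0.6153 0.3295 0.03  ]
 [0.5786 0.1448 0.03  ]
 [0.3039 0.1564 0.03  ]] [0.4604 0.2605 0.03  ]
[np.float64(0.284), np.float64(0.188), np.float64(0.275), np.float64(0.258)]
```

```bash
python3 -m inch '[{"translation":[0,2,-0.4],"spin":0},{"translation":[0,3,-0.4],"spin":0},{"translation":[0,3,-0.4],"spin":0},{"translation":[0,3,-0.4],"spin":0},{"translation":[0,3,-0.4],"spin":0},{"translation":[0,3,-0.4],"spin":0},{"translation":[0,3,-0.4],"spin":0},{"translation":[0,3,-0.4],"spin":0},{"translation":[0,3,-0.4],"spin":0},{"translation":[0,2,-0.4],"spin":0},{"translation":[0,1,-0.2],"spin":0},{"translation":[0,0,0],"spin":0}]'
python3 - <<'E'
from h import *
from bench import r
s=r.read_state();print(R.from_quat(s["eef_rot"]).as_matrix().round(3),s["ee_pos"],s["joint_positions"].round(2))
E
```

```text
time: 11.78
ee_pos: [0.4463, 0.2269, 0.1801]
eef_rot: [0.004, 0.71, -0.005, 0.704]
ft_force: [-0.2, -1.0, -1.1]
width: 0.0497
[[-0.009  0.012  1.   ]
 [-0.001  1.    -0.012]
 [-1.    -0.001 -0.009]] [0.4462893  0.22685012 0.18011591] [-0.06  0.15 -0.53  1.83  0.08  1.19  0.94]
```

```bash
python3 -m inch '[{"translation":[1,1.5,0.1],"spin":0},{"translation":[2,1.5,0.2],"spin":0},{"translation":[2.5,0.3,0.1],"spin":0},{"translation":[2.5,0,0.1],"spin":0},{"translation":[2.5,0,0],"spin":0},{"translation":[1.5,0,0],"spin":0},{"translation":[0,0,0],"spin":0}]'
python3 - <<'E'
from h import *
from bench import r
import cv2
s=r.read_state();print(R.from_quat(s["eef_rot"]).as_matrix().round(3),s["ee_pos"])
for n in ("side","scene"): cv2.imwrite(f"pics/j_{n}.png",optics.camera(n)[:,:,::-1])
a=cv2.imread("pics/j_side.png")[110:230,180:340];b=cv2.imread("pics/j_scene.png")[100:220,300:460]
cv2.imwrite("pics/j.png",cv2.convertScaleAbs(cv2.resize(np.hstack([a,b]),None,fx=2.5,fy=2.5,interpolation=cv2.INTER_CUBIC),alpha=1.6))
E
```

```text
time: 12.65
ee_pos: [0.4518, 0.2599, 0.0524]
eef_rot: [0.006, 0.711, -0.007, 0.704]
ft_force: [0.3, 0.4, -0.4]
width: 0.0497
[[-0.01   0.018  1.   ]
 [-0.002  1.    -0.018]
 [-1.    -0.002 -0.01 ]] [0.45178848 0.25989418 0.05239788]
```

View pics/j.png

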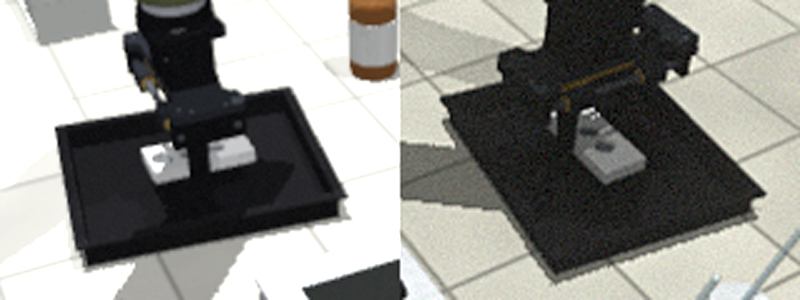

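The plate is held level over the middle of the tray. I lower it gently.

```bash
python3 -m inch '[{"translation":[0.6,0,0],"spin":0},{"translation":[0.6,0,0],"spin":0},{"translation":[0.5,0,0],"spin":0},{"translation":[0.3,0,0],"spin":0},{"translation":[0.2,0,0],"spin":0},{"translation":[0,0,0],"spin":0}]'
```

```text
time: 13.5
ee_pos: [0.4538, 0.2609, 0.0323]
eef_rot: [0.007, 0.709, -0.006, 0.705]
ft_force: [1.0, 0.0, -1.4]
width: 0.0496
```

```bash
python3 -m inch '[{"translation":[0.3,0,0],"spin":0},{"translation":[0.2,0,0],"spin":0},{"translation":[0,0,0],"spin":0}]'
```

```text
time: 13.88
ee_pos: [0.4539, 0.261, 0.0271]
eef_rot: [0.007, 0.709, -0.006, 0.706]
ft_force: [-0.5, 0.6, -1.8]
width: 0.0492
```

```bash
python3 -m inch '[{"translation":[0.15,0,0],"spin":0},{"translation":[0,0,0],"spin":0}]'
```

```text
time: 14.12
ee_pos: [0.4539, 0.2611, 0.0259]
eef_rot: [0.007, 0.708, -0.006, 0.706]
ft_force: [-1.8, -1.0, 1.9]
width: 0.0494
```

The vertical force went from -1.8 to +1.9 N, so the plate is on the floor. I release it and back off straight up.

```bash
python3 -m inch '[{"translation":[0.05,0,0],"spin":0},{"translation":[0,0,0],"spin":0},{"translation":[0,0,0],"spin":0},{"translation":[0,0,0],"spin":0}]' 0
python3 -m inch '[{"translation":[-0.5,0,0],"spin":0},{"translation":[-1,0,0],"spin":0},{"translation":[-3,0,0],"spin":0},{"translation":[-4,0,0],"spin":0},{"translation":[-4,0,0],"spin":0},{"translation":[-4,0,0],"spin":0},{"translation":[0,0,0],"spin":0},{"translation":[0,0,0],"spin":0}]'
python3 - <<'E'
from h import *
from bench import r
import cv2
s=r.read_state()
for n in ("side","scene","wrist"): cv2.imwrite(f"pics/k_{n}.png",optics.camera(n)[:,:,::-1])
E
```

```text
time: 14.62
ee_pos: [0.4544, 0.2613, 0.0256]
eef_rot: [0.007, 0.708, -0.006, 0.706]
ft_force: [-0.6, 0.0, 0.2]
width: 0.0809
time: 15.62
ee_pos: [0.4544, 0.2615, 0.1999]
eef_rot: [0.007, 0.707, -0.005, 0.707]
ft_force: [0.7, 0.6, -1.8]
width: 0.0869
```

View pics/k_side.png

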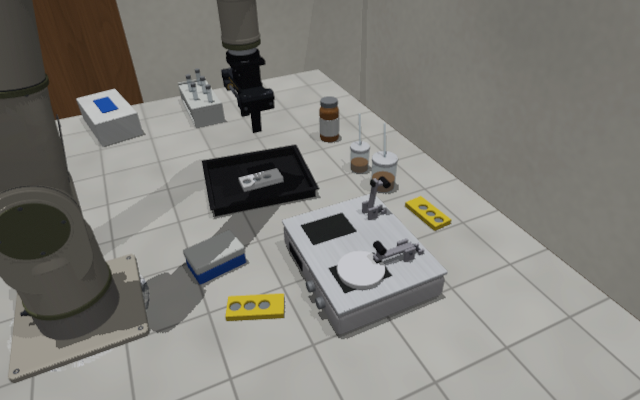

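View pics/k_scene.png

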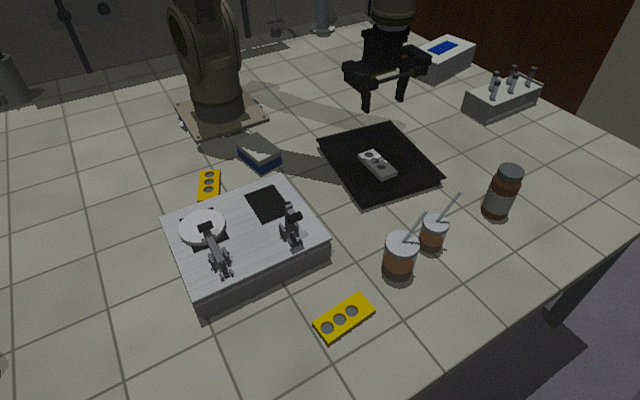

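View pics/k_wrist.png

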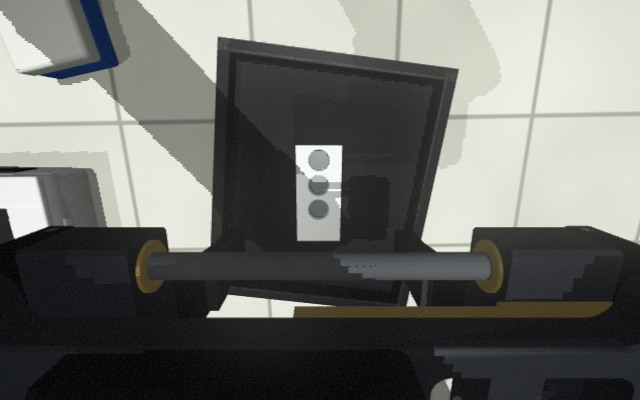

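The plate lies flat near the middle of the tray, wells up, at side (261,179) and wrist (318,192). The dish is under its shut finger at side (360,269), and the gripper is clear. I hand the job in.

Run:
```python
from bench import close_job
print(close_job())
```

```text
the job is handed in; nothing more can be done
None
```

The spot plate is in the black tray, flat with its wells up, and I handed the job in at about 16 s of the 50 s allowed. The hand-in gives no verdict.

- **Finger:** I pinched the left finger's barrel by its ends and swung it to about 1.46 rad, estimated from the gripper's path. When released it stayed open, and the plate had not shifted at its station.
- **Plate:** I gripped it across its width, 15 mm to the -x side of its middle, and lifted it out. I lowered it until the force reading showed contact with the tray floor, then released it and raised the gripper clear.
- **Last checks:** The final pictures show the plate near the tray's centre, the dish where it was under its shut finger, and the gripper clear of everything. I judged level and position by eye, not by a fresh measurement.
- **Disagreements:** The side and scene cameras put the tray's centre about 16 mm apart, and the barrel's position varied by up to 4 mm between measurements. Small moves also drifted by up to about 1 cm, so I corrected them before each grip.

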